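# Put four returns back into their picking bins

### The arm

A 7-joint arm with a two-finger parallel gripper is mounted at the origin on the work surface. World frame = base frame: x ahead of the robot, y to its left, z up, the work surface at z = 0. Lengths are in mm, angles in rad, forces in N, time in s.
With the tool pointing down it reaches from about 425 to 1025 mm from the base axis. Payload 3.6 kg.
Tool frame: the origin (TCP) lies on the centre line of the jaws, within the pads' length; the fingertips stand 14 mm ahead of it and the grasp point (between the pads) lies 5 mm behind it; z points along the fingers, y is the direction in which the jaws open and shut (so a half turn about z gives the same grasp; the last joint's range is limited). The gripper opens to 85 mm and grips with 20 to 120 N. Pads are 22 mm wide; open, the fingers measure 114 mm over their backs; the gripper's body (76 mm by 85 mm) begins 54 mm behind the grasp point. The pads swing forward as they close: fully open they stand 13 mm farther back than shut.
Start: joints at [-1.339, 0.591, 0.048, 1.609, -0.033, 0.943, -0.034], TCP at [232.044, 686.866, 245.302] pointing down, gripper open.
Joint ranges: [-2.69, 2.69], [-0.47, 2.24], [-1.27, 1.36], [0.19, 2.51], [-1.53, 4.68], [0.08, 2.07], [-3.09, 3.09]. Speed limits (rad/s): [2.57, 2.57, 3.14, 3.14, 3.14, 3.14, 3.14].

### API

Orientations are given as [roll, pitch, yaw] about the fixed x, y, z axes, in that order (R = Rz(yaw) Ry(pitch) Rx(roll)).
In Python, from workcell import status, grab_frame, get_calibration, finish_job, finder gives the robot as it stands. The module is installed in compiled form; this text tells all that it offers.
- The arm moves only by the tool servo_tool, never from a script. Its arguments are lists of equal length, an entry for each row: "grip": the gripper's target within -1 to 1 (shut at 1, half-way at 0, fully open at -1); "linear": the shift along the world's x, y, z in cm, a list of three; "yaw": the turn about the world's z in degrees. A call has exactly 8 rows; each row is the pose to reach, as a shift and turn from the pose measured when the call began; what a row does not reach only later rows make up. A row lasts 1/10 s, in which the tool goes at most 50 mm and 8.59 degrees, less where a joint would pass 70% of its speed; a pose out of reach is approached as far as the arm can. A call with a gripper value outside its range is refused whole. The fingers move at their own pace and stop on an object; "force" is the grip in N (left out, the last holds). Time passes only in rows, so rows that repeat a pose let the fingers close, or fill a call up. It gives the time, the measured TCP pose, the force and the opening at its end, in the units of the state.
- status.read_state(): the state, without advancing time (a new reading comes with each control period).
- grab_frame(name): name is "side" or "top" or "wrist"; returns the picture (400x640x3 uint8, blue, green, red); there is no depth.
- get_calibration(name): a dict with "K" (3x3 intrinsics, pixels), "R" (3x3) and "t" (3): a world point X has camera coordinates R X + t. Camera axes: x right, y down, z forward; pixel columns grow to the right and rows downward; lengths in mm; the calibration is good to about 2 mm. A picture is of the moment at which its call begins: read the wrist's pose just before it. get_calibration takes no time and is no camera call; for the wrist camera it gives the pose at the moment of the call.
- finish_job(): hands the job in, once; it reports no verdict.
Trained networks look in the newest picture that a camera, given by its name, has taken for a name from the list of things; names that differ only in an ending like _2 or _b are one class to them, and where a whole thing is asked for, a point or a joint stands for the part that bears it (a point fixed in the world has none). Each returns a list of dicts, best first, with "p" (0 to 1); they miss things now and then, are a little off and sometimes report something else, mostly with a low value. They report only what shows in the picture. A call takes as long as a camera call. They do not tell look-alikes from the thing itself.
- finder.search_frame(camera, target): "point" ([row, column] in pixels, amid what is visible of it).
- finder.silhouettes(camera, target): "pixels" (400x640 bool, what is visible of it) and "point" ([row, column] in pixels, amid what is visible of it).
- finder.mark_of(camera, target): "point" ([row, column] in pixels: a listed point, or the origin of a listed thing).
The state is a dict: "t": time; "joint_positions": joint angles; "qvel": joint speeds; "tau": joint torques, N m; "tcp_pos": TCP position; "eef_rot": TCP orientation; "wrist_force": force on the tool from outside, world axes, zero at the start; "wrist_torque": the same for the moment, N m; "opening": finger opening in mm.
Only numpy, scipy, OpenCV 4.12 (cv2) and the standard library are available. Lean on these libraries where they do the work, as an engineer would, in place of code of your own. Each camera call takes 0.05 s, during which the arm holds its last target. There are 200 camera calls.

### The job

Put each returned item back into the black bin that already holds one of its kind: set it down, without dropping it, upright on the bin's floor in the middle of the free space in front of that one, cartons lying square in the bin the same way as the one behind. Leave the block-shaped carton, which has no bin here, where it is.

Things in the scene. Friction and masses are not known exactly. Their poses are not given: they have to be found in the camera images.
- slim_mid (a point): Loose return: long slim brown cardboard carton lying flat, 88 long (own y) x 32 wide (own x) x 28 high; about 0.11 kg, standing on the bench (z = 0). This point is its centre, half-way up (14 above its underside); own z is up. Starts at any yaw.
- flat_mid (a point): Loose return: broad flat brown cardboard carton lying flat, 76 long (own y) x 52 wide (own x) x 26 high; about 0.13 kg, standing on the bench (z = 0). This point is its centre, half-way up (13 above its underside); own z is up. Starts at any yaw.
- tin_mid (a point): Loose return: squat round bare-metal tin standing upright, diameter 54 x 36 high; about 0.18 kg, standing on the bench (z = 0). This point is its centre, half-way up (18 above its underside); own z is up. Starts at any yaw.
- bottle_mid (a point): Loose return: small white plastic bottle standing upright: body diameter 38 and 56 high, above it a grey cap of diameter 24 and 16 high, 72 high in all; about 0.12 kg, standing on the bench (z = 0). This point is its centre, half-way up (36 above its underside); own z is up. Starts at any yaw.
- slim_spot (a point): Free place in the black bin (fixed) that holds a long slim carton (fixed, same size as the loose one) at its back. Point: on the bin's inner floor, 16 above the bench, mid free space; x to the bin's back, y across (long side of cartons), z up. Free: 71.5 each way in x (front wall, stock), 58 in y. Walls above the inner floor: back and sides 41, front 18. Alike bins, 135 apart, shuffled.
- flat_spot (a point): Free place in the black bin (fixed) that holds a broad flat carton (fixed, same size as the loose one) at its back. Point: on the bin's inner floor, 16 above the bench, mid free space; x to the bin's back, y across (long side of cartons), z up. Free: 61.5 each way in x (front wall, stock), 58 in y. Walls above the inner floor: back and sides 41, front 18. Alike bins, 135 apart, shuffled.
- tin_spot (a point): Free place in the black bin (fixed) that holds a squat metal tin (fixed, same size as the loose one) at its back. Point: on the bin's inner floor, 16 above the bench, mid free space; x to the bin's back, y across (long side of cartons), z up. Free: 60.5 each way in x (front wall, stock), 58 in y. Walls above the inner floor: back and sides 41, front 18. Alike bins, 135 apart, shuffled.
- bottle_spot (a point): Free place in the black bin (fixed) that holds a white bottle (fixed, same size as the loose one) at its back. Point: on the bin's inner floor, 16 above the bench, mid free space; x to the bin's back, y across (long side of cartons), z up. Free: 68.5 each way in x (front wall, stock), 58 in y. Walls above the inner floor: back and sides 41, front 18. Alike bins, 135 apart, shuffled.
- odd_mid (a point): Loose block-shaped brown cardboard carton, 50 x 50 and 46 high, on the bench among the returns; no bin holds its kind, so it stays where it is. This point is its centre, 23 above its underside.
Things that resemble listed ones, but are neither listed nor needed, are in the scene too. What is shaped like the part that bears flat_mid but orange is not meant.

How it is judged:
By the outcome, as a careful person would: the job done as asked, in the order asked, and still so for the second after the job is handed in, with the robot touching nothing.
It also fails if it takes over 120 s, if anything falls off the work surface, if the arm or the gripper's body presses on something with over 40 N, if the wrist force passes 120 N, or if a joint passes its speed limit or range.

## Working session

There is one attempt and no reset: what is moved stays moved. The work goes in short steps, Python scripts to look and compute and a tool call to move; the robot and the scene stay as the last step left them, time stands still between calls to the robot, and variables do not carry over. Pictures are saved under pics/ and viewed, about 12 in all and at most 16, crops included, and the job is handed in when it is done.

Besides the shell and the picture viewer there is one more tool, called after "Call:" by a JSON object that holds its "method" and its "body", one argument or row to a line. servo_tool: Moves the arm, as the interface text tells. Its arguments: {"type":"object","properties":{"grip":{"type":"array","items":{"type":"number"}},"linear":{"type":"array","items":{"type":"array","items":{"type":"number"}}},"yaw":{"type":"array","items":{"type":"number"}},"force":{"type":"number"}},"required":["grip","linear","yaw"]}

```bash
mkdir -p pics
cat > h.py <<'E'
import numpy as np, cv2
from workcell import status, grab_frame, get_calibration, finish_job, finder
def ray(cam,pt,z,C=None):
    C=C or get_calibration(cam); K,R,t=map(np.array,(C["K"],C["R"],C["t"]))
    d=R.T@np.linalg.inv(K)@np.array([pt[1],pt[0],1.]); o=-R.T@t
    return o+d*(z-o[2])/d[2]
def proj(cam,X,C=None):
    C=C or get_calibration(cam); K,R,t=map(np.array,(C["K"],C["R"],C["t"]))
    p=K@(R@np.array(X,float)+t); return np.array([p[1]/p[2],p[0]/p[2]])
E
python3 - <<'E'
from h import *
s=status.read_state(); print({k:np.round(s[k],3) for k in s})
for c in("top","side","wrist"):
    f=grab_frame(c); cv2.imwrite(f"pics/{c}0.png",f)
    C=get_calibration(c); print(c,np.round(-np.array(C["R"]).T@C["t"]),np.round(C["R"],2).tolist(),C["K"][0][0])
H=dict(slim_mid=14,flat_mid=13,tin_mid=18,bottle_mid=36,odd_mid=23,slim_spot=16,flat_spot=16,tin_spot=16,bottle_spot=16)
for c in("top","side"):
  for n,z in H.items():
    for d in finder.mark_of(c,n)[:4]:
        if d["p"]>.2: print(c,n,round(d["p"],2),np.round(d["point"]),np.round(ray(c,d["point"],z)))
E
```

```text
{'t': np.float64(0.0), 'joint_positions': array([-1.338,  0.592,  0.048,  1.61 , -0.033,  0.943, -0.034]), 'qvel': array([ 0.001, -0.001, -0.   ,  0.001,  0.001, -0.001, -0.   ]), 'tau': array([ 0.0000e+00, -5.4870e+01,  1.5470e+00, -1.9812e+01,  1.0000e-02,
        9.0000e-03, -0.0000e+00]), 'tcp_pos': array([231.788, 686.111, 244.122]), 'eef_rot': array([-3.139,  0.   ,  2.816]), 'wrist_force': array([-0.325, -0.27 ,  1.448]), 'wrist_torque': array([-0.02 , -0.022, -0.002]), 'opening': np.float64(85.618)}
top [ 312.   -5. 1111.] [[0.02, -1.0, -0.02], [-0.99, -0.02, -0.12], [0.12, 0.02, -0.99]] 405.12763529089324
side [-138. -775.  693.] [[0.79, -0.61, -0.02], [-0.34, -0.42, -0.84], [0.5, 0.67, -0.54]] 446.6295367655652
wrist [162. 710. 375.] [[0.32, 0.95, -0.0], [0.91, -0.31, 0.29], [0.27, -0.09, -0.96]] 294.01201917674354
top slim_mid 0.86 [225. 429.] [ 370. -298.   14.]
top slim_mid 0.64 [132. 351.] [622. -86.  14.]
top flat_mid 0.8 [277. 201.] [219. 311.  13.]
top flat_mid 0.68 [224. 213.] [361. 285.  13.]
top tin_mid 0.66 [196. 260.] [438. 160.  18.]
top tin_mid 0.37 [130. 400.
[... 203 characters left out ...]
. -214.   16.]
top tin_spot 0.76 [132. 348.] [622. -79.  16.]
top tin_spot 0.66 [126. 300.] [639.  56.  16.]
top bottle_spot 0.91 [127. 255.] [633. 180.  16.]
side slim_mid 0.85 [294. 371.] [ 367. -301.   14.]
side flat_mid 0.92 [188. 228.] [341. 273.  13.]
side flat_mid 0.78 [195. 184.] [222. 324.  13.]
side tin_mid 0.79 [192. 277.] [436. 157.  18.]
side bottle_mid 0.59 [242. 352.] [ 432. -166.   36.]
side odd_mid 0.83 [212. 316.] [457.   3.  23.]
side slim_spot 0.73 [182. 356.] [649.  58.  16.]
side flat_spot 0.73 [225. 424.] [ 638. -210.   16.]
side tin_spot 0.84 [208. 384.] [618. -92.  16.]
side tin_spot 0.33 [189. 229.] [337. 262.  16.]
side bottle_spot 0.67 [165. 320.] [633. 206.  16.]
```

View pics/top0.png

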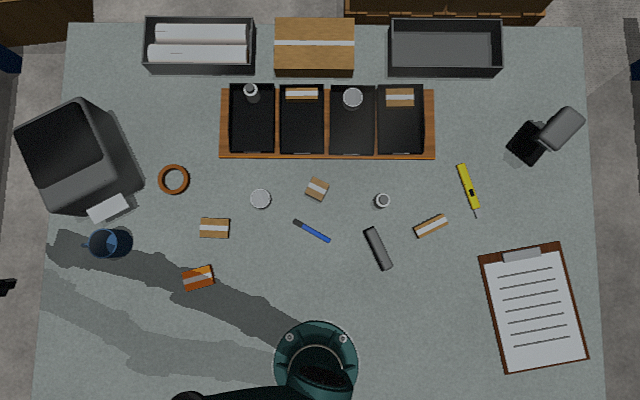

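View pics/side0.png

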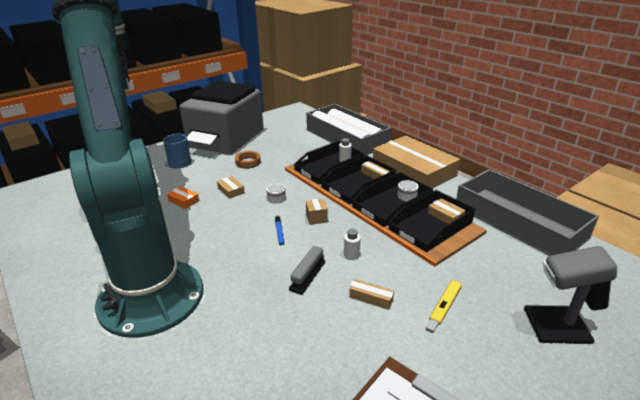

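```bash
cat >> h.py <<'E'
def rect(cam,pix,z,C=None):
    "min-area rectangle of a silhouette laid on the plane z: centre, sizes, angle (deg) of long side"
    c,_=cv2.findContours(pix.astype(np.uint8),cv2.RETR_EXTERNAL,cv2.CHAIN_APPROX_NONE)
    c=max(c,key=cv2.contourArea)[:,0]
    P=np.array([ray(cam,(v,u),z,C)[:2] for u,v in c],np.float32)
    (x,y),(w,h),a=cv2.minAreaRect(P)
    if w>h: return np.round([x,y,w,h,a%180],1)
    return np.round([x,y,h,w,(a+90)%180],1)
E
python3 - <<'E'
from h import *
grab_frame("top")
for n,z in dict(slim_mid=28,flat_mid=26,tin_mid=36,bottle_mid=56,odd_mid=46).items():
    for d in finder.silhouettes("top",n)[:3]: print(n,round(d["p"],2),np.round(d["point"]),rect("top",d["pixels"],z))
E
```

```text
slim_mid 0.57 [224. 427.] [ 366.9 -295.8   96.1   35.1  117.4]
flat_mid 0.92 [275. 200.] [216.3 315.1  84.1  54.1 107.7]
flat_mid 0.6 [227. 215.] [350.7 279.   81.3  50.9  91.1]
tin_mid 0.62 [197. 260.] [429.  156.7  53.9  53.9  91.1]
bottle_mid 0.7 [203. 381.] [ 427.8 -163.8   43.7   34.9  117.6]
odd_mid 0.8 [186. 316.] [456.9   6.2  55.   54.8 154.6]
odd_mid 0.27 [118. 252.] [652.2 189.4 197.4 128.    1.9]
odd_mid 0.16 [121. 351.] [ 6.465e+02 -8.500e+01  1.954e+02  1.217e+02  1.000e-01]
```

Call:
{"method": "servo_tool", "body": {
  "grip": [-1,-1,-1,-1,-1,-1,-1,-1],
  "linear": [
    [5,-4,2],
    [9,-8,4],
    [13,-12,6],
    [17,-16,8],
    [21,-20,8],
    [24,-24,8],
    [27,-28,8],
    [29,-32,8]
  ],
  "yaw": [-5,-11,-18,-26,-34,-42,-50,-58]
}}

```text
t: 2.15
tcp_pos: [498.8, 403.7, 325.0]
eef_rot: [3.14, -0.001, 1.798]
wrist_force: [1.0, -1.3, 1.0]
opening: 85.5
```

Call:
{"method": "servo_tool", "body": {
  "grip": [-1,-1,-1,-1,-1,-1,-1,-1],
  "linear": [
    [2,-5,0],
    [4,-10,0],
    [6,-15,0],
    [7,-20,0],
    [8,-25,0],
    [8,-29,0],
    [8,-32,0],
    [8,-32,0]
  ],
  "yaw": [-5,-10,-12,-12,-12,-12,-12,-12]
}}

```text
t: 2.95
tcp_pos: [578.7, 75.6, 325.8]
eef_rot: [3.139, 0.002, 1.577]
wrist_force: [-0.1, 0.0, -0.4]
opening: 85.2
```

Run:
```python
from h import *
C=get_calibration("wrist"); f=grab_frame("wrist"); cv2.imwrite("pics/w1.png",f)
print(np.round(-np.array(C["R"]).T@C["t"]),np.round(C["R"],2).tolist())
for n in("slim_spot","flat_spot","tin_spot","bottle_spot"):
    for d in finder.mark_of("wrist",n)[:2]: print(n,round(d["p"],2),np.round(d["point"]),np.round(ray("wrist",d["point"],16,C)))
for n,z in dict(slim_mid=44,flat_mid=42,tin_mid=52,bottle_mid=72).items():
    for d in finder.silhouettes("wrist",n)[:3]: print(n,round(d["p"],2),np.round(d["point"]),rect("wrist",d["pixels"],z,C))
```

```text
[578. 150. 456.] [[1.0, 0.01, 0.0], [0.01, -0.96, 0.29], [0.0, -0.29, -0.96]]
slim_spot 0.59 [175. 361.] [635.  47.  16.]
slim_spot 0.3 [251. 347.] [618. -82.  16.]
flat_spot 0.81 [322. 350.] [ 628. -225.   16.]
tin_spot 0.98 [251. 349.] [621. -82.  16.]
bottle_spot 0.63 [ 77. 364.] [634. 187.  16.]
flat_mid 0.76 [ 16. 152.] [363.2 252.1  61.2  38.5   0.4]
flat_mid 0.63 [ 0. 45.] [238.2 267.3  37.8   6.4   0.4]
tin_mid 0.95 [ 97. 216.] [4.407e+02 1.565e+02 5.860e+01 5.090e+01 4.000e-01]
bottle_mid 0.83 [304. 240.] [ 446.9 -145.    81.3   24.8   64.9]
```

View pics/w1.png

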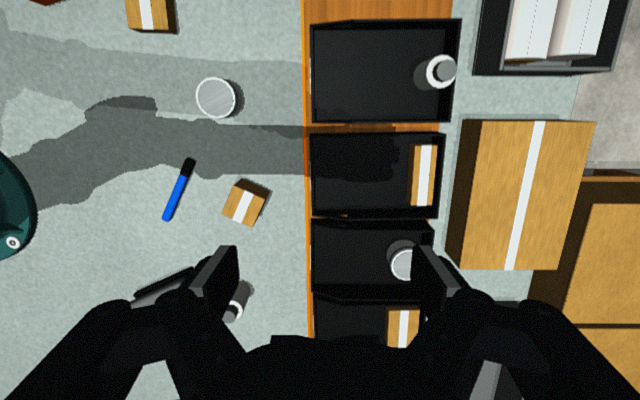

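Run:
```python
from h import *
f=cv2.imread("pics/w1.png")[5:225,295:475]
g=(255*(f/255.)**.45).astype(np.uint8); g=cv2.resize(g,None,fx=2.7,fy=2.7,interpolation=cv2.INTER_CUBIC)
for i in range(0,220,20): cv2.putText(g,str(5+i),(0,int(i*2.7)+4),0,.35,(0,0,255),1); cv2.line(g,(22,int(i*2.7)),(28,int(i*2.7)),(0,0,255))
for i in range(0,180,20): cv2.putText(g,str(295+i),(int(i*2.7),590),0,.35,(0,0,255),1)
cv2.imwrite("pics/w1c.png",g)
```

```text
(no output)
```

View pics/w1c.png

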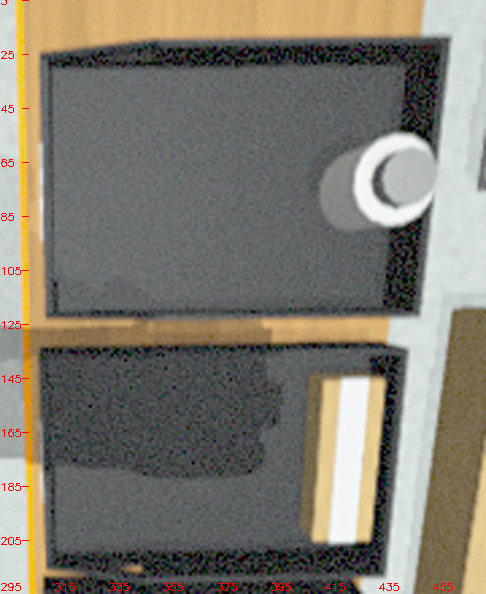

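Run:
```python
from h import *
C=get_calibration("wrist")
def P(n,X,Y,z): print(n,np.round(ray("wrist",(5+Y/2.7,295+X/2.7),z,C),1))
for a in((53,68),(405,68),(57,310),(383,310)): P("botfloor",*a,16)
P("bottle cap",409,178,88)
for a in((47,350),(53,548),(358,548),(305,372),(301,532)): P("slimfloor",*a,16)
for a in((325,376),(385,376),(310,543),(371,543)): P("slimtop",*a,44)
```

```text
botfloor [562.6 255.6  16. ]
botfloor [736.9 259.1  16. ]
botfloor [566.  139.4  16. ]
botfloor [741.1 142.8  16. ]
bottle cap [718.2 200.5  88. ]
slimfloor [560.8 118.2  16. ]
slimfloor [565.2   4.   16. ]
slimfloor [744.    7.5  16. ]
slimfloor [702.5 109.   16. ]
slimfloor [709.6  16.7  16. ]
slimtop [705.  110.4  44. ]
slimtop [735.9 111.   44. ]
slimtop [706.7  19.5  44. ]
slimtop [740.1  20.2  44. ]
```

Run:
```python
from h import *
C=get_calibration("wrist"); print(np.round(-np.array(C["R"]).T@C["t"],1),np.round(C["R"],3).tolist(),status.read_state()["tcp_pos"],status.read_state()["eef_rot"])
f1=cv2.imread("pics/w1.png"); C=get_calibration("wrist"); f=grab_frame("wrist"); cv2.imwrite("pics/w2.png",f)
for n in("slim_spot","flat_spot","tin_spot","bottle_spot"):
    for d in finder.mark_of("wrist",n)[:1]: print(n,round(d["p"],2),np.round(d["point"]),np.round(ray("wrist",d["point"],16,C)))
w=f1[15:220,300:445]; r=cv2.matchTemplate(f,w,cv2.TM_CCOEFF_NORMED); print(cv2.minMaxLoc(r))
```

```text
[576.8 158.9 455.3] [[1.0, 0.02, 0.001], [0.019, -0.958, 0.288], [0.007, -0.287, -0.958]] [578.66491397  85.11841925 324.88554884] [ 3.14011832e+00 -1.05225917e-03  1.59088466e+00]
slim_spot 0.94 [183. 363.] [639.  47.  16.]
flat_spot 0.74 [310. 233.] [ 423. -189.   16.]
tin_spot 0.81 [257. 346.] [619. -82.  16.]
bottle_spot 0.94 [ 86. 364.] [633. 187.  16.]
(-0.34394121170043945, 0.9279912114143372, (451, 83), (300, 25))
```

Run:
```python
from h import *
C=get_calibration("wrist")
a=cv2.imread("pics/w1.png",0)[5:235,260:480]; b=cv2.imread("pics/w2.png",0)[5:235,260:480]
M=np.float32([[1,0,0],[0,1,10]]); cc,M=cv2.findTransformECC(a,b,M,cv2.MOTION_AFFINE,(3,200,1e-6),None,5); print(cc,M)
def P(n,X,Y,z):
    p=M@np.array([35+X/2.7,Y/2.7,1]); print(n,np.round(ray("wrist",(5+p[1],260+p[0]),z,C),1))
for q in((53,68),(405,68),(57,310),(383,310)): P("botfloor",*q,16)
P("bottle cap",409,178,88)
for q in((47,350),(53,548),(358,548),(305,372),(301,532)): P("slimfloor",*q,16)
for q in((325,376),(385,376),(310,543),(371,543)): P("slimtop",*q,44)
```

```text
0.9924363348255744 [[ 0.99227935 -0.01207974  2.4790604 ]
 [ 0.02511645  0.98134625  8.157385  ]]
botfloor [565.5 243.5  16. ]
botfloor [740.4 242.7  16. ]
botfloor [567.2 127.7  16. ]
botfloor [742.8 126.4  16. ]
bottle cap [720.6 186.5  88. ]
slimfloor [561.8 106.7  16. ]
slimfloor [564.6  -6.9  16. ]
slimfloor [743.7  -8.7  16. ]
slimfloor [703.6  93.7  16. ]
slimfloor [709.3   1.5  16. ]
slimtop [706.   95.7  44. ]
slimtop [737.1  95.5  44. ]
slimtop [706.4   5.1  44. ]
slimtop [739.9   4.8  44. ]
```

Call:
{"method": "servo_tool", "body": {
  "grip": [-1,-1,-1,-1,-1,-1,-1,-1],
  "linear": [
    [-3,2.5,-2],
    [-7,6,-4.5],
    [-11,9,-7],
    [-15,12.5,-10],
    [-19,15.5,-13],
    [-22,18,-15],
    [-22.9,19.2,-16],
    [-22.9,19.2,-16]
  ],
  "yaw": [0,0,0,0,0,0,0,0]
}}

```text
t: 4.45
tcp_pos: [344.2, 278.4, 162.6]
eef_rot: [-3.137, 0.002, 1.598]
wrist_force: [0.4, 0.4, 0.3]
opening: 85.8
```

```bash
cat >> h.py <<'E'
import time
def look(name,z,cam="wrist",png=None,k=3):
    "settle, then silhouettes"
    for _ in range(4):
        p=np.array(status.read_state()["tcp_pos"]); C=get_calibration(cam); f=grab_frame(cam)
        if np.linalg.norm(np.array(status.read_state()["tcp_pos"])-p)<.5: break
    s=status.read_state(); print("tcp",np.round(s["tcp_pos"],1),"yaw",round(np.degrees(s["eef_rot"][2]),2),"F",np.round(s["wrist_force"],1),"open",round(s["opening"],1),"t",round(s["t"],2))
    if png: cv2.imwrite(f"pics/{png}.png",f)
    for d in finder.silhouettes(cam,name)[:k]:
        if d["pixels"].any(): print(name,round(d["p"],2),np.round(d["point"]),rect(cam,d["pixels"],z,C))
    for d in finder.mark_of(cam,name)[:k]: print(" mark",round(d["p"],2),np.round(d["point"]),np.round(ray(cam,d["point"],z,C),1))
    return f,C
E
python3 -c "
from h import *
look('flat_mid',26,png='f1')"
```

```text
tcp [351.2 275.6 165.6] yaw 90.94 F [1.  0.4 0.7] open 85.3 t 4.65
flat_mid 0.9 [138. 178.] [220.3 318.7  76.4  60.8 106.5]
flat_mid 0.75 [182. 324.] [350.2 280.7  79.4  52.7  89.1]
 mark 0.67 [291. 394.] [426.6 162.6  26. ]
 mark 0.6 [182. 326.] [352.3 280.4  26. ]
 mark 0.59 [139. 180.] [219.6 319.   26. ]
```

View pics/f1.png

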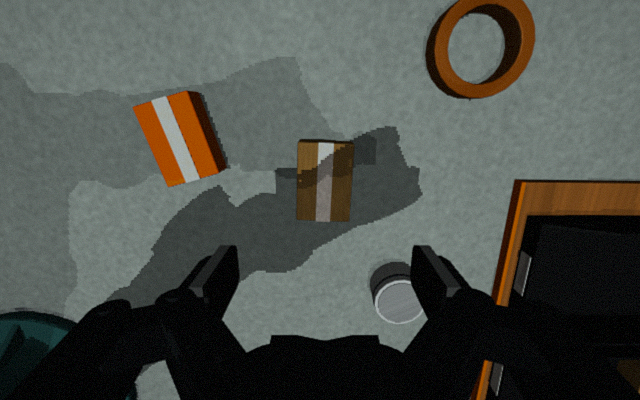

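Call:
{"method": "servo_tool", "body": {
  "grip": [-1,-1,-1,-1,-1,-1,-1,-1],
  "linear": [
    [-0.1,0.4,-3],
    [-0.1,0.4,-6],
    [-0.1,0.4,-9],
    [-0.1,0.4,-11],
    [-0.1,0.4,-13],
    [-0.1,0.4,-14],
    [-0.1,0.4,-14.8],
    [-0.1,0.4,-14.8]
  ],
  "yaw": [0,0,0,0,0,0,0,0]
}}

```text
t: 5.55
tcp_pos: [351.0, 279.0, 17.5]
eef_rot: [3.138, -0.002, 1.585]
wrist_force: [0.7, -0.8, -0.4]
opening: 85.6
```

Call:
{"method": "servo_tool", "body": {
  "grip": [0.2,0.5,0.8,0.8,0.8,0.8,0.8,0.8],
  "linear": [
    [0,0,0],
    [0,0,0],
    [0,0,0],
    [0,0,0],
    [0,0,0],
    [0,0,0],
    [0,0,0],
    [0,0,0]
  ],
  "yaw": [0,0,0,0,0,0,0,0],
  "force": 30
}}

```text
t: 6.35
tcp_pos: [351.3, 279.3, 18.5]
eef_rot: [3.137, -0.003, 1.584]
wrist_force: [-1.0, 0.0, 6.0]
opening: 51.7
```

Call:
{"method": "servo_tool", "body": {
  "grip": [0.8,0.8,0.8,0.8,0.8,0.8,0.8,0.8],
  "linear": [
    [0,0,2],
    [0,0,5],
    [0,0,9],
    [1,-2,12],
    [3,-6,14],
    [6,-10,15],
    [8.5,-14.5,15],
    [10.5,-19,15]
  ],
  "yaw": [0,0,0,0,0,0,0,0]
}}

```text
t: 7.15
tcp_pos: [457.1, 89.9, 169.6]
eef_rot: [3.134, -0.004, 1.586]
wrist_force: [0.3, 0.3, -1.5]
opening: 51.6
```

Call:
{"method": "servo_tool", "body": {
  "grip": [0.8,0.8,0.8,0.8,0.8,0.8,0.8,0.8],
  "linear": [
    [2,-4,0],
    [4,-8,0],
    [6,-12,0],
    [8,-16,0],
    [10,-20,0],
    [12,-24,0],
    [14,-27,0],
    [16,-29,0]
  ],
  "yaw": [0,0,0,0,0,0,0,0]
}}

```text
t: 7.95
tcp_pos: [616.7, -203.7, 169.9]
eef_rot: [3.134, -0.002, 1.583]
wrist_force: [0.5, 0.3, -0.4]
opening: 51.5
```

```bash
python3 -c "
from h import *
f,C=look('flat_mid',42,k=2)
for d in finder.mark_of('wrist','flat_spot')[:2]: print(d['p'],ray('wrist',d['point'],16,C))
g=(255*(f/255.)**.5).astype(np.uint8)
# overlay expected bin floor + stock + held carton
for x,y in ((566,-162),(566,-278),(741,-162),(741,-278),(627.5,-220)):
    r=proj('wrist',(x,y,16),C); cv2.circle(g,(int(r[1]),int(r[0])),3,(0,0,255),1)
cv2.imwrite('pics/b1.png',g)"
```

```text
tcp [ 616.5 -200.   169.3] yaw 90.85 F [-1.   0.4 -1.8] open 51.6 t 8.15
flat_mid 0.58 [256. 327.] [ 619.8 -277.1  175.8  109.3   89.1]
 mark 0.72 [256. 326.] [ 620.7 -269.    42. ]
```

View pics/b1.png

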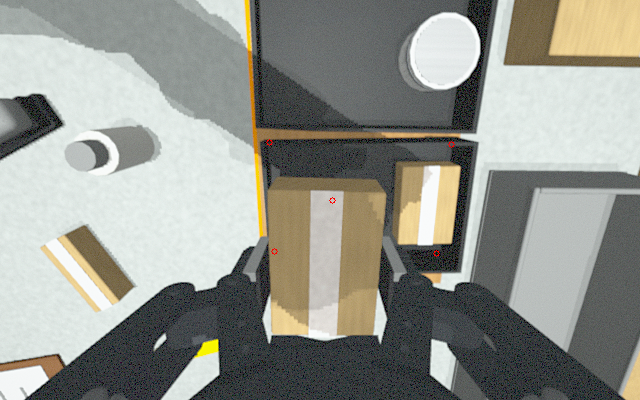

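```bash
python3 -c "
from h import *
f,C=look('odd_mid',42,k=0)
P=lambda u,v,z:print((u,v,z),np.round(ray('wrist',(v,u),z,C),1))
for u,v in((397,163),(460,165),(397,244),(453,246)): P(u,v,42)
P(444,50,52);P(262,128,16);P(270,150,16);P(266,60,16);P(471,145,57);P(262,142,57)
g=cv2.resize((255*(f/255.)**.4).astype(np.uint8)[125:285,245:485],None,fx=3.2,fy=3.2,interpolation=cv2.INTER_CUBIC); cv2.imwrite('pics/b1c.png',g)"
```

```text
tcp [ 616.2 -198.3  169.4] yaw 90.98 F [-0.5  0.6 -0.7] open 51.4 t 8.35
(397, 163, 42) [ 680.8 -171.3   42. ]
(460, 165, 42) [ 737.2 -172.2   42. ]
(397, 244, 42) [ 687.7 -250.2   42. ]
(453, 246, 42) [ 742.2 -251.6   42. ]
(444, 50, 52) [706.8 -81.1  52. ]
(262, 128, 16) [ 557.2 -144.6   16. ]
(270, 150, 16) [ 564.  -165.2   16. ]
(266, 60, 16) [563.2 -85.6  16. ]
(471, 145, 57) [ 736.7 -152.7   57. ]
(262, 142, 57) [ 564.9 -153.    57. ]
```

View pics/b1c.png

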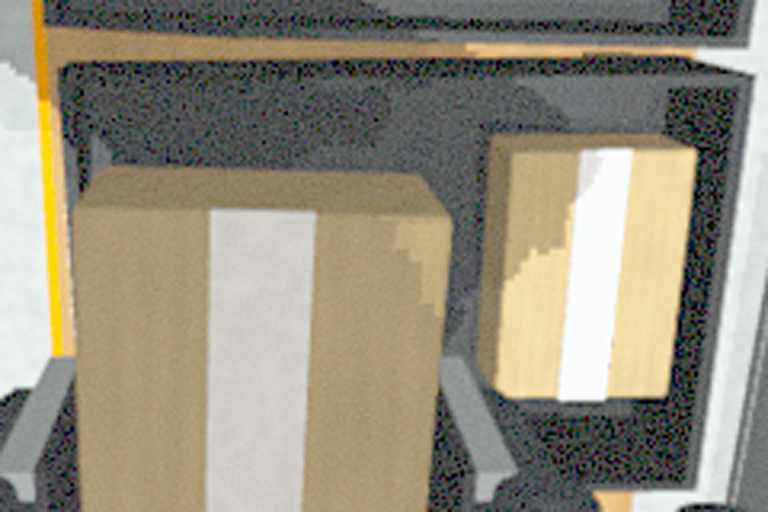

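```bash
python3 -c "
from h import *
C=get_calibration('wrist'); print(status.read_state()['tcp_pos'])
Q=[ray('wrist',(125+Y/3.2,245+X/3.2),42,C)[:2] for X,Y in((512,152),(695,150),(500,397),(667,398))]
print(np.round(Q,1),np.mean(Q,0))
H=[ray('wrist',(125+Y/3.2,245+X/3.2),177,C)[:2] for X,Y in((75,207),(452,215),(82,512),(430,512))]; print(np.round(H,1))
"
```

```text
[ 616.61334379 -198.77537176  169.58685345]
[[ 689.6 -180.6]
 [ 741.1 -179.2]
 [ 693.1 -256.5]
 [ 744.1 -256.1]] [ 716.9733301  -218.10133018]
[[ 591.5 -160.3]
 [ 642.8 -160.7]
 [ 590.7 -207.8]
 [ 643.1 -207.2]]
```

Call:
{"method": "servo_tool", "body": {
  "grip": [0.8,0.8,0.8,0.8,0.8,0.8,0.8,0.8],
  "linear": [
    [0.6,-1,0],
    [1.2,-2,-1],
    [1.2,-2,-4],
    [1.2,-2,-7],
    [1.2,-2,-9.5],
    [1.2,-2,-11],
    [1.2,-2,-11.5],
    [1.2,-2,-11.5]
  ],
  "yaw": [0,0,0,0,0,0,0,0]
}}

```text
t: 9.25
tcp_pos: [628.6, -219.3, 54.0]
eef_rot: [3.135, -0.004, 1.587]
wrist_force: [-0.6, -0.1, -1.1]
opening: 51.4
```

```bash
python3 -c "
from h import *
look('flat_mid',42,k=0)"
```

```text
tcp [ 629.7 -219.4   55.9] yaw 90.96 F [-0.8  0.1 -0.4] open 51.8 t 9.4
```

Call:
{"method": "servo_tool", "body": {
  "grip": [0.8,0.8,0.8,0.8,0.8,0.8,0.8,0.8],
  "linear": [
    [0,0,-0.6],
    [0,0,-1.1],
    [0,0,-1.5],
    [0,0,-1.8],
    [0,0,-2.0],
    [0,0,-2.1],
    [0,0,-2.1],
    [0,0,-2.1]
  ],
  "yaw": [0,0,0,0,0,0,0,0]
}}

```text
t: 10.3
tcp_pos: [629.7, -219.2, 35.0]
eef_rot: [3.132, -0.004, 1.588]
wrist_force: [-0.4, 0.7, -0.1]
opening: 51.8
```

Call:
{"method": "servo_tool", "body": {
  "grip": [0.8,0.8,0.8,0.8,0.8,0.8,0.8,0.8],
  "linear": [
    [0,0,-0.05],
    [0,0,-0.1],
    [0,0,-0.1],
    [0,0,-0.15],
    [0,0,-0.15],
    [0,0,-0.2],
    [0,0,-0.2],
    [0,0,-0.2]
  ],
  "yaw": [0,0,0,0,0,0,0,0]
}}

```text
t: 11.1
tcp_pos: [629.9, -219.2, 34.6]
eef_rot: [3.131, -0.004, 1.588]
wrist_force: [-2.1, 1.3, 11.1]
opening: 51.4
```

Call:
{"method": "servo_tool", "body": {
  "grip": [0.0,-0.2,-0.4,-0.5,-0.5,-0.5,-0.5,-0.5],
  "linear": [
    [0,0,0.1],
    [0,0,0.1],
    [0,0,0.1],
    [0,0,0.1],
    [0,0,0.1],
    [0,0,1],
    [0,0,3.5],
    [0,0,8]
  ],
  "yaw": [0,0,0,0,0,0,0,0]
}}

```text
t: 11.9
tcp_pos: [627.6, -218.3, 113.0]
eef_rot: [3.137, -0.006, 1.588]
wrist_force: [0.4, 0.1, 0.8]
opening: 64.0
```

Call:
{"method": "servo_tool", "body": {
  "grip": [-0.6,-0.8,-1,-1,-1,-1,-1,-1],
  "linear": [
    [-2,-0.5,3],
    [-6,-2,5],
    [-10.5,-3.5,5],
    [-15,-5,5],
    [-19.5,-6.5,5],
    [-23.5,-7.5,5],
    [-25.9,-7.9,5],
    [-25.9,-7.9,5]
  ],
  "yaw": [5,10,15,20,25,26.5,26.5,26.5]
}}

```text
t: 12.7
tcp_pos: [363.5, -297.9, 163.4]
eef_rot: [3.14, -0.008, 2.044]
wrist_force: [0.4, -0.0, -0.4]
opening: 85.3
```

```bash
python3 -c "
from h import *
look('slim_mid',28,png='s1',k=2)"
```

```text
tcp [ 370.5 -297.4  163.5] yaw 117.55 F [ 0.   0.3 -0.5] open 85.5 t 12.9
slim_mid 0.88 [187. 319.] [ 366.3 -299.6   90.4   32.   117.3]
```

View pics/s1.png

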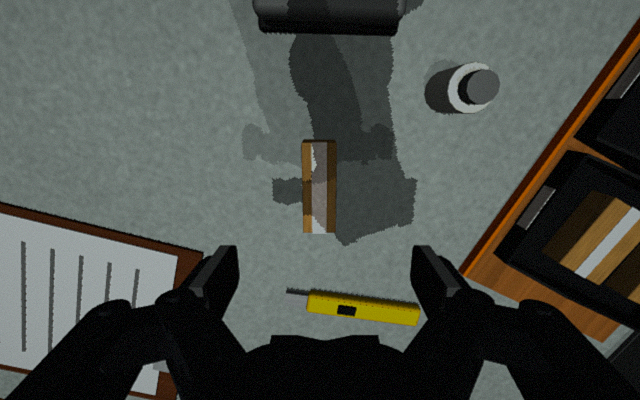

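Call:
{"method": "servo_tool", "body": {
  "grip": [-1,-1,-1,-1,-1,-1,-1,-1],
  "linear": [
    [-0.4,-0.2,-3],
    [-0.4,-0.2,-6],
    [-0.4,-0.2,-9],
    [-0.4,-0.2,-11],
    [-0.4,-0.2,-13],
    [-0.4,-0.2,-14],
    [-0.4,-0.2,-14.6],
    [-0.4,-0.2,-14.6]
  ],
  "yaw": [0,0,0,0,0,0,0,0]
}}

```text
t: 13.8
tcp_pos: [366.8, -298.9, 16.7]
eef_rot: [3.136, -0.006, 2.053]
wrist_force: [0.2, -0.1, -0.6]
opening: 85.3
```

Call:
{"method": "servo_tool", "body": {
  "grip": [0.2,0.5,0.8,1,1,1,1,1],
  "linear": [
    [0,0,0],
    [0,0,0],
    [0,0,0],
    [0,0,0],
    [0,0,0],
    [0,0,0],
    [0,0,0],
    [0,0,0]
  ],
  "yaw": [0,0,0,0,0,0,0,0],
  "force": 30
}}

```text
t: 14.6
tcp_pos: [367.0, -299.2, 17.4]
eef_rot: [3.136, -0.005, 2.053]
wrist_force: [-0.5, 0.2, 6.0]
opening: 31.4
```

Call:
{"method": "servo_tool", "body": {
  "grip": [1,1,1,1,1,1,1,1],
  "linear": [
    [0,0,2],
    [0,0,5],
    [0,0,9],
    [2,2,12],
    [4.5,5,14],
    [7,8.5,15],
    [9.5,12,15],
    [12,15.5,15]
  ],
  "yaw": [0,0,0,0,-2,-6,-11,-16]
}}

```text
t: 15.4
tcp_pos: [487.7, -142.7, 168.1]
eef_rot: [3.135, -0.004, 1.77]
wrist_force: [0.7, -0.6, -2.0]
opening: 31.0
```

Call:
{"method": "servo_tool", "body": {
  "grip": [1,1,1,1,1,1,1,1],
  "linear": [
    [2.5,3.5,0],
    [5,7,0],
    [7.5,10.5,0],
    [10,14,0],
    [12.5,17,0],
    [14.5,19,0],
    [14.8,19.4,0],
    [14.8,19.4,0]
  ],
  "yaw": [-5,-10,-11,-11,-11,-11,-11,-11]
}}

```text
t: 16.2
tcp_pos: [635.4, 52.5, 167.5]
eef_rot: [3.136, -0.005, 1.58]
wrist_force: [0.3, -0.7, -1.2]
opening: 31.4
```

```bash
cat >> h.py <<'E'
def crop(f,name,r0,r1,c0,c1,s):
    g=cv2.resize((255*(f/255.)**.45).astype(np.uint8)[r0:r1,c0:c1],None,fx=s,fy=s,interpolation=cv2.INTER_CUBIC)
    for i in range(r0-r0%20+20,r1,20): cv2.putText(g,str(i),(0,int((i-r0)*s)+4),0,.35,(0,0,255),1); cv2.line(g,(24,int((i-r0)*s)),(30,int((i-r0)*s)),(0,0,255))
    for i in range(c0-c0%20+20,c1,20): cv2.putText(g,str(i),(int((i-c0)*s)-10,g.shape[0]-8),0,.35,(0,0,255),1); cv2.line(g,(int((i-c0)*s),g.shape[0]-5),(int((i-c0)*s),g.shape[0]),(0,0,255))
    cv2.imwrite(f"pics/{name}.png",g)
E
python3 -c "
from h import *
grab_frame('wrist');grab_frame('wrist')
f,C=look('slim_mid',44,png='b2',k=2)
crop(f,'b2c',110,300,240,490,3)"
```

```text
tcp [634.2  49.2 167.8] yaw 90.25 F [-0.3 -0.3 -0.8] open 31.6 t 16.35
slim_mid 0.75 [248. 323.] [635.2 -21.4 184.1  68.9  90. ]
slim_mid 0.51 [171. 374.] [655.3  46.6 188.5 132.2   1.3]
 mark 0.77 [261. 324.] [634.5 -19.5  44. ]
```

View pics/b2c.png

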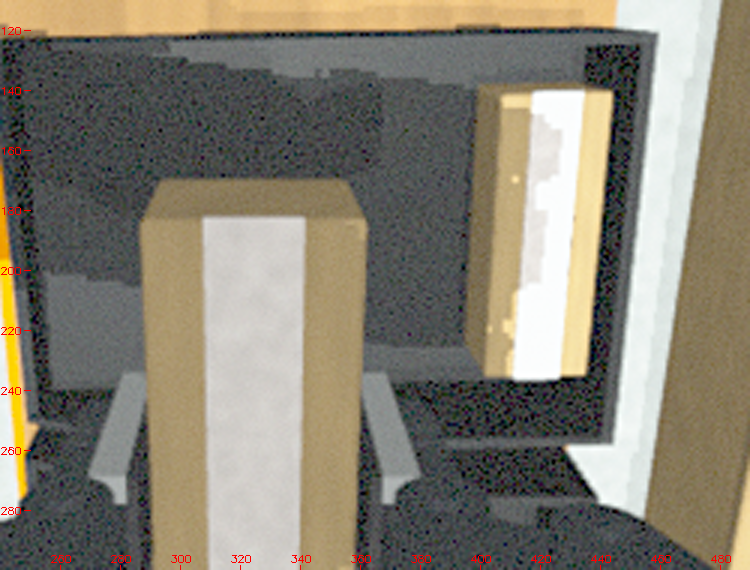

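```bash
python3 -c "
from h import *
C=get_calibration('wrist'); print(status.read_state()['tcp_pos'])
P=lambda L,z:np.array([ray('wrist',(110+Y/3,240+X/3),z,C)[:2] for X,Y in L]).round(1)
Q=P(((500,92),(612,90),(485,376),(587,376)),44); print(Q,Q.mean(0))
print(P(((48,388),(467,376),(590,40)),16))
print(P(((142,217),(367,217),(152,570),(357,570)),179))
"
```

```text
[634.5628764   49.3688441  168.08520537]
[[705.6  95.2]
 [737.7  95.9]
 [708.3   6.8]
 [740.5   6.8]] [723.025  51.175]
[[563.8 -10.8]
 [710.2  -6. ]
 [740.4 108.4]]
[[618.7  92.4]
 [650.1  92.5]
 [618.4  34.7]
 [650.9  34.7]]
```

Call:
{"method": "servo_tool", "body": {
  "grip": [1,1,1,1,1,1,1,1],
  "linear": [
    [0.1,0.1,-1],
    [0.1,0.1,-3],
    [0.1,0.1,-6],
    [0.1,0.1,-8.5],
    [0.1,0.1,-10.5],
    [0.1,0.1,-11.3],
    [0.1,0.1,-11.3],
    [0.1,0.1,-11.3]
  ],
  "yaw": [0.5,0.5,0.5,0.5,0.5,0.5,0.5,0.5]
}}

```text
t: 17.25
tcp_pos: [636.1, 50.0, 55.6]
eef_rot: [3.135, -0.004, 1.583]
wrist_force: [0.1, -0.3, -0.9]
opening: 31.7
```

Call:
{"method": "servo_tool", "body": {
  "grip": [1,1,1,1,1,1,1,1],
  "linear": [
    [0,0,-0.6],
    [0,0,-1.1],
    [0,0,-1.5],
    [0,0,-1.7],
    [0,0,-1.8],
    [0,0,-1.9],
    [0,0,-1.9],
    [0,0,-1.9]
  ],
  "yaw": [0,0,0,0,0,0,0,0]
}}

```text
t: 18.05
tcp_pos: [636.1, 50.0, 36.7]
eef_rot: [3.135, -0.004, 1.583]
wrist_force: [0.2, -1.2, -0.3]
opening: 31.1
```

Call:
{"method": "servo_tool", "body": {
  "grip": [1,1,1,1,1,1,1,1],
  "linear": [
    [0,0,-0.1],
    [0,0,-0.15],
    [0,0,-0.2],
    [0,0,-0.25],
    [0,0,-0.3],
    [0,0,-0.35],
    [0,0,-0.35],
    [0,0,-0.35]
  ],
  "yaw": [0,0,0,0,0,0,0,0]
}}

```text
t: 18.85
tcp_pos: [636.2, 49.9, 33.5]
eef_rot: [3.135, -0.004, 1.583]
wrist_force: [-1.8, 1.0, 3.3]
opening: 31.2
```

Call:
{"method": "servo_tool", "body": {
  "grip": [0.2,0.0,-0.2,-0.2,-0.2,-0.2,-0.2,-0.2],
  "linear": [
    [0,0,0],
    [0,0,0],
    [0,0,0],
    [0,0,0],
    [0,0,0],
    [0,0,1],
    [0,0,3.5],
    [0,0,8]
  ],
  "yaw": [0,0,0,0,0,0,0,0]
}}

```text
t: 19.65
tcp_pos: [633.9, 50.0, 112.3]
eef_rot: [3.141, -0.003, 1.583]
wrist_force: [1.2, 0.7, -0.1]
opening: 51.1
```

Call:
{"method": "servo_tool", "body": {
  "grip": [-0.4,-0.8,-1,-1,-1,-1,-1,-1],
  "linear": [
    [-2,1,3],
    [-6,3,5],
    [-10.5,5,5],
    [-15,7.5,5],
    [-18,9.5,5],
    [-20,10.5,5],
    [-20,10.7,5],
    [-20,10.7,5]
  ],
  "yaw": [0,0,0,0,0,0,0,0]
}}

```text
t: 20.45
tcp_pos: [434.6, 157.5, 163.0]
eef_rot: [3.139, -0.004, 1.584]
wrist_force: [0.4, 0.7, -0.6]
opening: 85.5
```

```bash
python3 -c "
from h import *
grab_frame('wrist')
f,C=look('tin_mid',36,k=2)
cv2.imwrite('pics/t1.png',f)"
```

```text
tcp [435.7 156.6 162.8] yaw 90.64 F [-0.3  0.3 -0. ] open 85.4 t 20.55
tin_mid 0.64 [185. 317.] [430.8 159.8  58.3  53.1  90.6]
 mark 0.58 [184. 318.] [429.8 163.2  36. ]
```

View pics/t1.png

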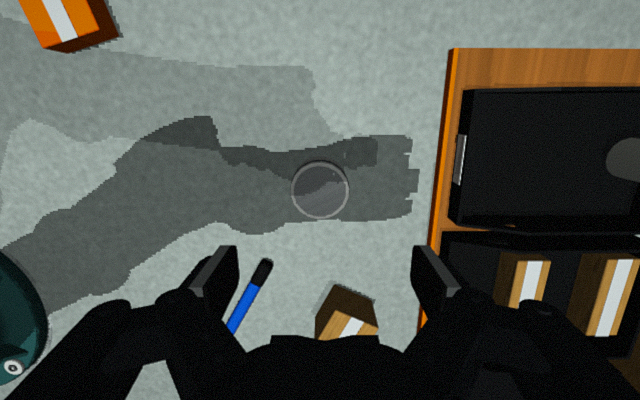

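```bash
python3 -c "
from h import *
print(ray('wrist',(190,320),36), ray('wrist',(161,320),36),ray('wrist',(219,320),36),ray('wrist',(190,291),36),ray('wrist',(190,349),36))
s=status.read_state();print(s['tcp_pos'])
C=get_calibration('wrist')
print([proj('wrist',(x,y,44),C).round() for x,y in ((635.5-16,50+44),(635.5+16,50+44),(635.5,94))])"
```

```text
[431.66031974 157.21998676  36.        ] [431.5005661  183.81540148  36.        ] [431.82969904 129.02211447  36.        ] [405.32051965 156.9682761   36.        ] [458.01146012 157.4718058   36.        ]
[435.49214149 156.31335117 162.53634727]
[array([258., 518.]), array([259., 552.]), array([259., 535.])]
```

Call:
{"method": "servo_tool", "body": {
  "grip": [-1,-1,-1,-1,-1,-1,-1,-1],
  "linear": [
    [-0.4,0.05,-3],
    [-0.4,0.05,-6],
    [-0.4,0.05,-9],
    [-0.4,0.05,-11],
    [-0.4,0.05,-13],
    [-0.4,0.05,-14],
    [-0.4,0.05,-14.5],
    [-0.4,0.05,-14.5]
  ],
  "yaw": [0,0,0,0,0,0,0,0]
}}

```text
t: 21.45
tcp_pos: [431.9, 156.5, 17.3]
eef_rot: [3.139, -0.003, 1.58]
wrist_force: [-0.4, -0.7, 0.7]
opening: 85.1
```

Call:
{"method": "servo_tool", "body": {
  "grip": [0,0.2,0.5,0.8,0.8,0.8,0.8,0.8],
  "linear": [
    [0,0,0],
    [0,0,0],
    [0,0,0],
    [0,0,0],
    [0,0,0],
    [0,0,0],
    [0,0,0],
    [0,0,0]
  ],
  "yaw": [0,0,0,0,0,0,0,0],
  "force": 35
}}

```text
t: 22.25
tcp_pos: [432.1, 156.6, 18.2]
eef_rot: [3.138, -0.004, 1.58]
wrist_force: [-0.6, 0.7, 6.0]
opening: 53.0
```

Call:
{"method": "servo_tool", "body": {
  "grip": [0.8,0.8,0.8,0.8,0.8,0.8,0.8,0.8],
  "linear": [
    [0,0,2],
    [0,0,5],
    [0,0,9],
    [1.5,-2,12],
    [4,-5,14],
    [6.5,-8,15],
    [9,-11.5,15],
    [11,-14.5,15]
  ],
  "yaw": [0,0,0,0,0,0,0,0]
}}

```text
t: 23.05
tcp_pos: [543.3, 10.1, 169.1]
eef_rot: [3.136, -0.004, 1.581]
wrist_force: [0.3, 0.4, -2.2]
opening: 53.3
```

Call:
{"method": "servo_tool", "body": {
  "grip": [0.8,0.8,0.8,0.8,0.8,0.8,0.8,0.8],
  "linear": [
    [2,-2.5,0],
    [4,-5,0],
    [6,-7.5,0],
    [7.5,-9,0],
    [8.4,-9.7,0],
    [8.4,-9.7,0],
    [8.4,-9.7,0],
    [8.4,-9.7,0]
  ],
  "yaw": [0,0,0,0,0,0,0,0]
}}

```text
t: 23.85
tcp_pos: [625.9, -85.0, 168.8]
eef_rot: [3.138, -0.005, 1.582]
wrist_force: [-0.0, 0.4, -2.5]
opening: 53.0
```

```bash
python3 -c "
from h import *
grab_frame('wrist');grab_frame('wrist')
f,C=look('tin_mid',52,png='b3',k=2)
crop(f,'b3c',40,290,240,490,2.3)"
```

```text
tcp [626.6 -85.7 169.1] yaw 90.64 F [-0.6  0.7 -2.8] open 52.7 t 24.0
tin_mid 0.63 [270. 323.] [ 628.9 -161.4  141.8  117.3   87.3]
tin_mid 0.24 [336. 324.] [ 6.285e+02 -2.358e+02  4.800e+01  1.240e+01  4.000e-01]
 mark 0.64 [260. 323.] [ 626.1 -150.3   52. ]
```

View pics/b3c.png

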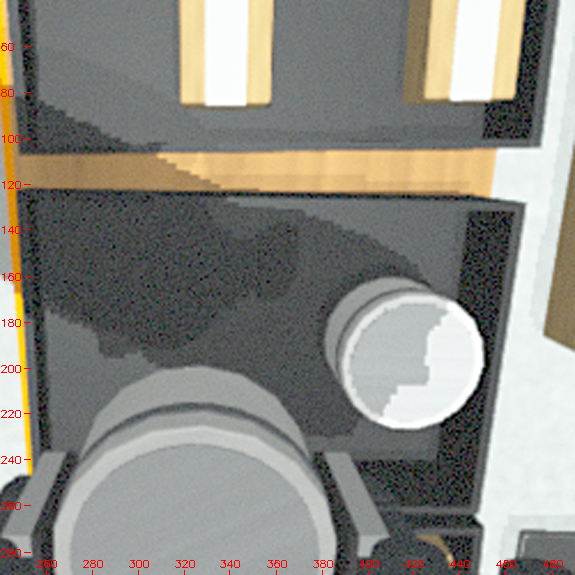

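```bash
python3 -c "
from h import *
C=get_calibration('wrist'); print(status.read_state()['tcp_pos'])
P=lambda L,z:np.array([ray('wrist',(40+Y/2.3,240+X/2.3),z,C)[:2] for X,Y in L]).round(1)
print('tin',P(((413,360),(342,360),(485,360),(413,291),(413,430)),52))
print('slim',P(((180,104),(272,103),(424,99),(515,99)),44))
print('floor',P(((437,458),(36,205),(458,206)),16))
print('held',P(((194,558),(55,558),(336,558),(194,424)),187))
"
```

```text
[626.91691977 -86.26396523 169.1876885 ]
tin [[ 711.4  -87.8]
 [ 684.2  -88. ]
 [ 739.1  -87.5]
 [ 708.7  -60.9]
 [ 714.4 -116.8]]
slim [[621.5   4.1]
 [654.2   4.8]
 [708.2   6.7]
 [740.6   7.1]]
floor [[ 739.8 -145.6]
 [ 562.2  -33.6]
 [ 735.7  -32.3]]
held [[626.7 -86.8]
 [600.1 -87. ]
 [653.8 -86.7]
 [626.4 -59.3]]
```

Call:
{"method": "servo_tool", "body": {
  "grip": [0.8,0.8,0.8,0.8,0.8,0.8,0.8,0.8],
  "linear": [
    [-0.1,0,-1],
    [-0.2,0,-3],
    [-0.2,0,-6],
    [-0.2,0,-8.5],
    [-0.2,0,-10.5],
    [-0.2,0,-11.3],
    [-0.2,0,-11.3],
    [-0.2,0,-11.3]
  ],
  "yaw": [0,0,0,0,0,0,0,0]
}}

```text
t: 24.9
tcp_pos: [625.4, -86.5, 56.6]
eef_rot: [3.136, -0.004, 1.581]
wrist_force: [-0.0, -0.4, -2.5]
opening: 52.8
```

Call:
{"method": "servo_tool", "body": {
  "grip": [0.8,0.8,0.8,0.8,0.8,0.8,0.8,0.8],
  "linear": [
    [0,0,-0.6],
    [0,0,-1.1],
    [0,0,-1.5],
    [0,0,-1.7],
    [0,0,-1.8],
    [0,0,-1.9],
    [0,0,-1.9],
    [0,0,-1.9]
  ],
  "yaw": [0,0,0,0,0,0,0,0]
}}

```text
t: 25.7
tcp_pos: [625.5, -86.5, 37.7]
eef_rot: [3.135, -0.004, 1.581]
wrist_force: [0.4, -0.3, -2.9]
opening: 53.0
```

Call:
{"method": "servo_tool", "body": {
  "grip": [0.8,0.8,0.8,0.8,0.8,0.8,0.8,0.8],
  "linear": [
    [0,0,-0.1],
    [0,0,-0.2],
    [0,0,-0.25],
    [0,0,-0.3],
    [0,0,-0.35],
    [0,0,-0.4],
    [0,0,-0.4],
    [0,0,-0.4]
  ],
  "yaw": [0,0,0,0,0,0,0,0]
}}

```text
t: 26.5
tcp_pos: [625.5, -86.5, 34.3]
eef_rot: [3.135, -0.004, 1.581]
wrist_force: [-1.6, -0.7, 5.7]
opening: 52.5
```

Call:
{"method": "servo_tool", "body": {
  "grip": [0.0,-0.2,-0.4,-0.5,-0.5,-0.5,-0.5,-0.5],
  "linear": [
    [0,0,0],
    [0,0,0],
    [0,0,0],
    [0,0,0],
    [0,0,0],
    [0,0,1],
    [0,0,3.5],
    [0,0,8]
  ],
  "yaw": [0,0,0,0,0,0,0,0]
}}

```text
t: 27.3
tcp_pos: [623.4, -86.0, 113.1]
eef_rot: [3.141, -0.005, 1.581]
wrist_force: [0.0, 0.2, 0.6]
opening: 64.4
```

Call:
{"method": "servo_tool", "body": {
  "grip": [-0.6,-0.8,-1,-1,-1,-1,-1,-1],
  "linear": [
    [-2,-1,3],
    [-6,-3,6],
    [-10.5,-5,7],
    [-15,-7,7],
    [-18,-8,7],
    [-19.5,-8,7],
    [-19.5,-8,7],
    [-19.5,-8,7]
  ],
  "yaw": [0,0,0,0,0,0,0,0]
}}

```text
t: 28.1
tcp_pos: [430.4, -165.6, 183.6]
eef_rot: [3.139, -0.004, 1.582]
wrist_force: [0.2, 0.5, -0.8]
opening: 84.8
```

```bash
python3 -c "
from h import *
grab_frame('wrist')
f,C=look('bottle_mid',36,k=2)
crop(f,'o1',90,320,220,440,2.5)"
```

```text
tcp [ 431.1 -165.5  183.4] yaw 90.75 F [ 0.3  0.6 -0.1] open 85.5 t 28.2
bottle_mid 0.7 [189. 323.] [ 430.8 -168.9   49.8   40.2   78.2]
 mark 0.81 [188. 324.] [ 430.6 -167.9   36. ]
```

View pics/o1.png

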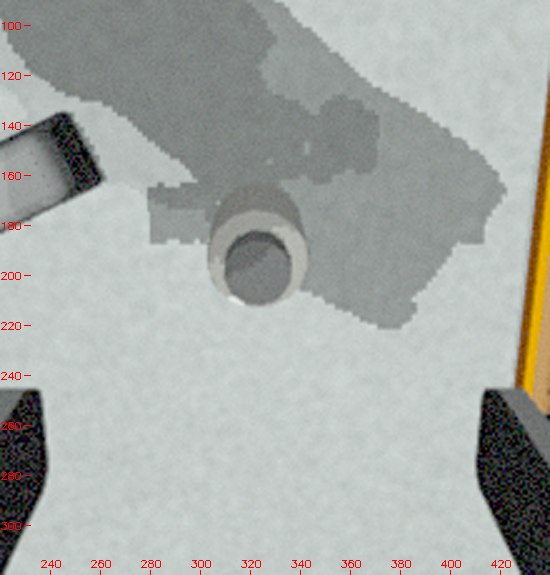

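```bash
python3 -c "
from h import *
print(ray('wrist',(197.6,323.2),72),ray('wrist',(193.6,322.8),56),status.read_state()['tcp_pos'])"
```

```text
[ 429.50022703 -166.94597296   72.        ] [ 429.11404618 -168.07555683   56.        ] [ 430.45461456 -165.54825148  183.09575942]
```

Call:
{"method": "servo_tool", "body": {
  "grip": [-0.6,-0.6,-0.6,-0.6,-0.6,-0.6,-0.6,-0.6],
  "linear": [
    [-0.1,-0.15,-2],
    [-0.1,-0.15,-5],
    [-0.1,-0.15,-8],
    [-0.1,-0.15,-11],
    [-0.1,-0.15,-13],
    [-0.1,-0.15,-14.5],
    [-0.1,-0.15,-15],
    [-0.1,-0.15,-15]
  ],
  "yaw": [0,0,0,0,0,0,0,0]
}}

```text
t: 29.1
tcp_pos: [429.9, -166.8, 32.3]
eef_rot: [3.141, -0.005, 1.584]
wrist_force: [0.7, -0.5, 0.2]
opening: 68.1
```

Call:
{"method": "servo_tool", "body": {
  "grip": [0,0.2,0.5,0.9,0.9,0.9,0.9,0.9],
  "linear": [
    [0,0,0],
    [0,0,0],
    [0,0,0],
    [0,0,0],
    [0,0,0],
    [0,0,0],
    [0,0,0],
    [0,0,0]
  ],
  "yaw": [0,0,0,0,0,0,0,0],
  "force": 30
}}

```text
t: 29.9
tcp_pos: [430.7, -166.9, 33.1]
eef_rot: [3.139, -0.004, 1.584]
wrist_force: [0.4, 0.5, 5.3]
opening: 37.1
```

Call:
{"method": "servo_tool", "body": {
  "grip": [0.9,0.9,0.9,0.9,0.9,0.9,0.9,0.9],
  "linear": [
    [0,0,2],
    [0,0,5],
    [0,0,9],
    [1,1.5,12],
    [2.5,4.5,14],
    [4.5,8.5,15],
    [6.5,12.5,15],
    [8.5,16,15]
  ],
  "yaw": [0,0,0,0,0,0,0,0]
}}

```text
t: 30.7
tcp_pos: [515.9, -4.6, 183.7]
eef_rot: [3.138, -0.005, 1.585]
wrist_force: [1.0, 0.5, -0.8]
opening: 37.2
```

Call:
{"method": "servo_tool", "body": {
  "grip": [0.9,0.9,0.9,0.9,0.9,0.9,0.9,0.9],
  "linear": [
    [2.5,4,0],
    [5,8,0],
    [7.5,12,0],
    [9.5,15.5,0],
    [11.5,18.5,0],
    [11.8,19.2,0],
    [11.8,19.2,0],
    [11.8,19.2,0]
  ],
  "yaw": [0,0,0,0,0,0,0,0]
}}

```text
t: 31.5
tcp_pos: [632.7, 185.7, 183.2]
eef_rot: [3.14, -0.003, 1.584]
wrist_force: [0.7, -0.6, -1.4]
opening: 37.5
```

```bash
python3 -c "
from h import *
grab_frame('wrist');grab_frame('wrist')
f,C=look('bottle_mid',52,png='b4',k=0)
crop(f,'b4c',90,290,240,490,2.3)"
```

```text
tcp [633.1 185.1 183.8] yaw 90.66 F [ 0.1 -0.8 -1.2] open 37.5 t 31.65
```

View pics/b4c.png

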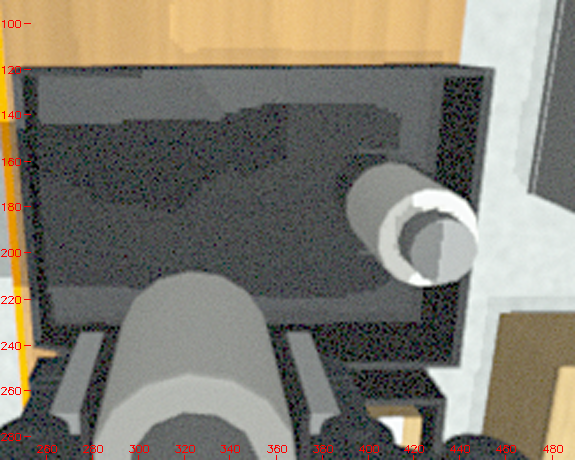

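```bash
python3 -c "
from h import *
C=get_calibration('wrist'); print(status.read_state()['tcp_pos'])
P=lambda L,z:np.array([ray('wrist',(90+Y/2.3,240+X/2.3),z,C)[:2] for X,Y in L]).round(1)
print('cap',P(((443,246),),88),'shoulder',P(((428,237),),72))
print('floor',P(((420,322),(45,322),(436,78),(40,90)),16))
"
```

```text
[633.47683451 185.82779491 183.86801121]
cap [[720.9 190.7]] shoulder [[721.1 189.3]]
floor [[742.5 130.9]
 [563.4 128.9]
 [737.3 244.4]
 [566.7 237.4]]
```

Call:
{"method": "servo_tool", "body": {
  "grip": [0.9,0.9,0.9,0.9,0.9,0.9,0.9,0.9],
  "linear": [
    [0,0.1,-1],
    [0,0.1,-3],
    [0,0.1,-6],
    [0,0.1,-8.5],
    [0,0.1,-10.5],
    [0,0.1,-11.4],
    [0,0.1,-11.4],
    [0,0.1,-11.4]
  ],
  "yaw": [0,0,0,0,0,0,0,0]
}}

```text
t: 32.55
tcp_pos: [634.0, 186.6, 70.3]
eef_rot: [3.138, -0.005, 1.583]
wrist_force: [-0.0, 0.0, -0.6]
opening: 37.3
```

Call:
{"method": "servo_tool", "body": {
  "grip": [0.9,0.9,0.9,0.9,0.9,0.9,0.9,0.9],
  "linear": [
    [0,0,-0.6],
    [0,0,-1.1],
    [0,0,-1.5],
    [0,0,-1.7],
    [0,0,-1.8],
    [0,0,-1.9],
    [0,0,-1.9],
    [0,0,-1.9]
  ],
  "yaw": [0,0,0,0,0,0,0,0]
}}

```text
t: 33.35
tcp_pos: [634.1, 186.6, 51.4]
eef_rot: [3.138, -0.005, 1.583]
wrist_force: [-0.2, 0.7, -1.1]
opening: 37.5
```

Call:
{"method": "servo_tool", "body": {
  "grip": [0.9,0.9,0.9,0.9,0.9,0.9,0.9,0.9],
  "linear": [
    [0,0,-0.1],
    [0,0,-0.15],
    [0,0,-0.2],
    [0,0,-0.25],
    [0,0,-0.25],
    [0,0,-0.3],
    [0,0,-0.3],
    [0,0,-0.3]
  ],
  "yaw": [0,0,0,0,0,0,0,0]
}}

```text
t: 34.15
tcp_pos: [634.1, 186.7, 49.2]
eef_rot: [3.138, -0.005, 1.583]
wrist_force: [-0.8, -0.2, 5.6]
opening: 37.1
```

Touching down; release, rise straight, and retreat to view everything.

Call:
{"method": "servo_tool", "body": {
  "grip": [0.1,0.0,-0.2,-0.3,-0.3,-0.3,-0.3,-0.3],
  "linear": [
    [0,0,0],
    [0,0,0],
    [0,0,0],
    [0,0,0],
    [0,0,0],
    [0,0,1],
    [0,0,3.5],
    [0,0,8]
  ],
  "yaw": [0,0,0,0,0,0,0,0]
}}

```text
t: 34.95
tcp_pos: [631.8, 186.3, 127.7]
eef_rot: [-3.139, -0.003, 1.583]
wrist_force: [0.0, 0.2, -1.0]
opening: 55.2
```

Call:
{"method": "servo_tool", "body": {
  "grip": [-0.3,-0.3,-0.3,-0.3,-0.3,-0.3,-0.3,-0.3],
  "linear": [
    [0,0,4],
    [0,0,8],
    [-2,3,11],
    [-4,7,14],
    [-6,11,15],
    [-8,15,15],
    [-10,19,15],
    [-10,22,15]
  ],
  "yaw": [0,0,0,0,0,0,0,0]
}}

```text
t: 35.75
tcp_pos: [527.6, 410.3, 278.4]
eef_rot: [-3.136, -0.005, 1.588]
wrist_force: [0.6, 0.0, 0.3]
opening: 55.5
```

```bash
python3 -c "
from h import *
f=grab_frame('top'); C=get_calibration('top')
for n,z in dict(slim_mid=44,flat_mid=42,tin_mid=52,bottle_mid=72,odd_mid=46).items():
    for d in finder.silhouettes('top',n)[:4]: print(n,round(d['p'],2),np.round(d['point']),rect('top',d['pixels'],z))
f2=grab_frame('side')
a=cv2.resize(f[70:210,210:440],None,fx=3,fy=3,interpolation=cv2.INTER_CUBIC); b=cv2.resize(f2[120:270,260:490],(690,450),interpolation=cv2.INTER_CUBIC)
g=(255*(np.vstack([a,b])/255.)**.5).astype(np.uint8); cv2.imwrite('pics/end.png',cv2.resize(g,None,fx=.68,fy=.68,interpolation=cv2.INTER_AREA))
s=status.read_state(); print(s['t'],s['wrist_force'],s['tcp_pos'])"
```

```text
slim_mid 0.75 [126. 297.] [633.6  51.6  87.1  36.4  90.9]
flat_mid 0.75 [279. 200.] [218.5 310.2  81.1  52.6 107.2]
flat_mid 0.57 [128. 399.] [ 627.9 -216.1   81.3   57.5   88.1]
tin_mid 0.77 [127. 353.] [622.3 -83.5  58.1  53.7   0.7]
bottle_mid 0.55 [123. 251.] [627.1 182.8  48.7  35.3  34.8]
odd_mid 0.68 [189. 315.] [456.4   6.4  54.   52.4 154.6]
36.1 [ 0.19934743 -0.14459545  0.46926666] [532.67227621 403.99151689 278.10930656]
```

View pics/end.png

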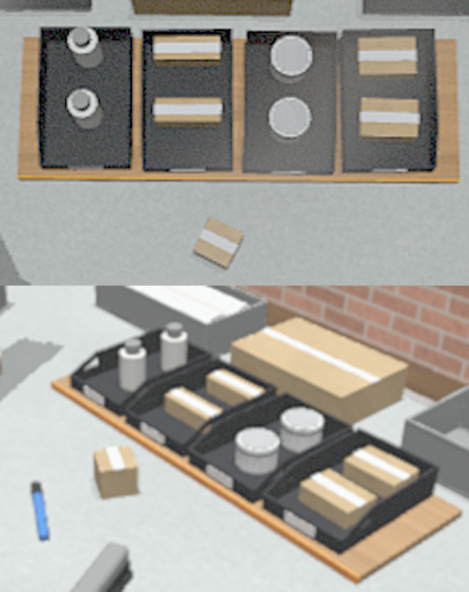

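All four items are upright and square in the right bins, and the odd carton has not moved. The last picture shows bottle, slim carton, tin and flat carton from left to right, each in front of its like.

```bash
python3 -c "
from h import *
print(finish_job())"
```

```text
the job is handed in; nothing more can be done
None
```

All four returns (the flat carton, slim carton, tin and bottle) are in the bins that hold their kind. I handed the job in at about 36 s, well inside the 120 s limit.

- **Placing:** each item was lowered until the wrist force showed contact with the bin floor (about 3–11 N), then released and the gripper lifted straight up.
- **Final position:** the last top and side pictures show all four upright, with both cartons lying square like the ones behind them. By my measurements they stand within a few mm of mid free space.
- **Left alone:** the block-shaped carton measured at the same place as at the start, and the orange look-alike was not touched.
- **Disagreements:**
  - My first reading of the bin positions from the wrist camera was about 12 mm off in y, because the arm was still settling. I redid it before placing anything.
  - Different views of the same spot differed by 1–4 mm; I averaged them.
  - The last overhead view puts the bottle about 7 mm nearer the front than I aimed. I put this down to its silhouette being seen at an angle and did not correct it.

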